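# Open the fly-tying canister and stow its lid

## Robot

A 6-joint arm with a two-finger parallel gripper is mounted at the origin on the work surface. World frame = base frame: x ahead of the robot, y to its left, z up, the work surface at z = 0. Lengths are in m, angles in rad, forces in N, time in s.
With the tool pointing down it reaches from about 0.35 to 0.975 m from the base axis. Payload 4.9 kg.
Tool frame: the origin (TCP) lies midway between the tips of the shut fingers; the grasp point (between the pads) lies behind it (arm.grasp_offset is the z of the grasp point in the tool frame, in m); z points along the fingers, y is the line along which they close (so a half turn about z gives the same grasp; the last joint's range is limited). The gripper opens to 85 mm and grips with 20 to 120 N. Pads are 22 mm wide; open, the fingers measure 114 mm over their backs; the gripper's body (76 mm by 85 mm) begins 54 mm behind the grasp point. The pads swing forward as they close: fully open they stand 13 mm farther back than shut.
Start: joints at [-1.306, 0.053, 1.613, -0, 1.476, -0.119], TCP at [0.234, -0.58, 0.231] pointing down, gripper open.
Joint ranges: [-3.01, 3.01], [-1.01, 2.22], [0.06, 2.58], [-1.02, 4.17], [0.09, 2.62], [-3.14, 3.14]. Speed limits (rad/s): [2.57, 2.57, 3.14, 3.14, 3.14, 3.14].

## Interface

Orientations are given as a 3x3 rotation matrix whose columns are the frame's x, y, z axes.
In Python, from bench import arm gives the robot as it stands.
- The arm moves only by the tool step_arm, never from a script. Its argument "plan" is a list of rows, each an object of numbers: "hand": the finger opening in mm, from 0 to 85.4; "dx", "dy", "dz": the shift along the world's x, y, z in mm; "spin": the turn about the world's z in rad. A call has exactly 8 rows; each row is the pose to reach, as a shift and turn from the pose commanded when the call began; what a row does not reach only later rows make up. A row lasts 1/12 s, in which the tool goes at most 41.7 mm and 7.16 degrees, less where a joint would pass 70% of its speed; a pose out of reach is approached as far as the arm can. A call with a gripper value outside its range is refused whole. The fingers move at their own pace and stop on an object; "force" is the grip in N (left out, the last holds). Time passes only in rows, so rows that repeat a pose let the fingers close, or fill a call up. It gives the time, the measured TCP pose, the force, the opening and the grip force at its end, in the units of the state.
- arm.read_state(): the state, without advancing time (a new reading comes with each control period).
- arm.camera(name): name is "scene" or "top"; returns (picture, depth): 400x640x3 uint8, blue, green, red; 400x640 float32, m along the optical axis (not along the pixel's ray), 0 where there is no reading.
- arm.camera_model(name): a dict with "mtx" (3x3 intrinsics, pixels), "k1" (the pictures are not rectified: a ray, as slopes to the right and down, at radius r is drawn at 1 + k1 r^2 times it, then the intrinsics apply), "view" (4x4, takes a point from world to camera coordinates). Camera axes: x right, y up, looking along -z (the intrinsics and any distortion apply to the point x, -y, -z); pixel columns grow to the right and rows downward; lengths in m; the calibration is good to about 2 mm. A picture is of the moment at which its call begins. camera_model takes no time and is no camera call.
- arm.job_done(): hands the job in; it is judged then, once.
Trained networks look in the newest picture that a camera, given by its name, has taken for a name from the list of things; names that differ only in an ending like _2 or _b are one class to them, and where a whole thing is asked for, a point or a joint stands for the part that bears it (a point fixed in the world has none). Each returns a list of dicts, best first, with "score" (0 to 1); they miss things now and then, are a little off and sometimes report something else, mostly with a low value. They report only what shows in the picture. A call takes as long as a camera call. They do not tell look-alikes from the thing itself.
- arm.find_in(camera, target): "position" ([x, y, z] in m, in the coordinates of the camera as it stood for that picture, good to about 4 mm: the middle of the surface that is visible of it).
- arm.outline_of(camera, target): "region" (400x640 bool, what is visible of it).
The state is a dict: "time_s": time; "joint_positions": joint angles; "qvel": joint speeds; "joint_torque": joint torques, N m; "tool_pos": TCP position; "tcp_rot": TCP orientation; "contact_force": force on the tool from outside, world axes, zero at the start; "wrist_torque": the same for the moment, N m; "width": finger opening in m; "grip_force": force on a finger pad.
Only numpy, scipy, OpenCV 4.12 (cv2) and the standard library are available. Lean on these libraries where they do the work, as an engineer would, in place of code of your own. Each camera call takes 0.05 s, during which the arm holds its last target. There are 200 camera calls.

## Task

Unscrew the lid of the metal canister anticlockwise (about one and a half turns) until the thread lets go, never wrenching it off by force, lift it straight off and set it down flat, right way up, well on the cork mat and let go of it. Then take it again by the knob on its top and lower it, right way up, into the divided box's empty compartment (the one with only a thin felt liner), letting go of the knob only when the lid rests on the liner. Leave the tumbler, the hair stacker and the vise where they stand.

Things in the scene. Friction and masses are not known exactly. Their poses are not given: they have to be found in the camera images.
- canister: Fixed: plain aluminium canister, 58 mm across, in the middle of a grey plank (170 x 110 mm, 24 mm thick at the middle) fixed to the table. Origin: centre of the plank's underside, at table height, on the canister's axis; z up, x along the plank. Its shoulder is at z = 88 mm; above it a threaded neck, 53 mm over the thread, ends at z = 117.5 mm.
- neck (a point): Centre of the canister's mouth, z = 117.5 mm, z up. Right-hand thread, 8 mm pitch: the lid turns almost freely, anticlockwise seen from above, rising 8 mm a turn, and cannot be pulled off for the first 9.2 rad (1.5 turns, 12 mm). It then lifts straight off (15 mm more clears the neck). Past about 11 rad it would tip on the thread's end.
- lid: Loose: plain steel screw lid, 64 mm across, 32 mm high, open below, 0.1 to 0.17 kg with its knob. Origin: centre of the skirt's lower edge; z up along its axis. At the start it is screwed on, its lower edge 95 mm above the table (7 mm above the canister's shoulder). A light grip (15 N) is enough; its smooth side can be gripped across any diameter, with over 25 mm free all round.
- knob: Round wooden knob fixed upright on the middle of the lid's top, 22 mm across and 30 mm high. Origin: centre of its underside, on the lid's top, 32 mm above the lid's origin; z up. Moves with the lid.
- mat: Fixed: square cork mat, 130 x 130 mm, 4 mm thick, lying on the table; origin at the centre of its underside, z up, edges along x and y. The lid is to be set down near its middle.
- box: Fixed: clear plastic box, 172 x 172 mm, 50 mm high, walls and floor 4 mm, with four square compartments (2 x 2) of 80 x 80 mm inside, centres 42 mm from the box's along its x and y. Origin: centre of its underside; z up. Three hold stock up to 38 mm high (spools, cards, flat tins); which one is empty varies. They are too narrow for fingers that hold the lid round its skirt.
- liner: Fixed: square grey felt liner, 76 x 76 mm, 2 mm thick, alone on the floor of the empty compartment, in its centre. Origin: centre of its underside, 4 mm above the table; z up, x and y along the compartment's walls. Its top, on which the lid is to rest, is 2 mm above the origin.
- tumbler: Loose bystander: drinking glass, 68 mm across, 110 mm high, beyond the work. Origin: centre of its underside.
- stacker: Loose bystander: turned aluminium hair stacker, waisted like a small trophy, 42 mm across, 90 mm high. Origin: centre of its underside.
- vise: Loose bystander: fly-tying vise, a 200 mm tall stem and head on a dark steel foot 90 x 110 mm, 1.5 kg. Origin: centre of the foot's underside.
Mind the look-alikes: they are no part of the job. Leave any green look-alike of the lid alone.

How it is judged:
On the way, in this order (a step that is already met when the one before it is completed fails the run):
1. the lid is unscrewed and lifted clear above the canister's neck (z of lid in the frame of canister above 0.1205 m and angle between lid's own z axis and vertical below 0.35 rad), for 0.05 s.
2. the lid lies flat and right way up on the cork mat (centre within 40 mm of the mat's), let go (horizontal distance between lid and mat below 0.04 m and z of lid in the frame of mat below 0.008 m and angle between lid's own z axis and vertical below 0.1 rad and contact force between the fingers and lid below 0.1 N and linear speed of lid below 0.02 m/s), for 0.2 s.
3. the lid, held by its knob, is lowered until it is within 5 mm of the liner in the empty compartment (horizontal distance between lid and liner below 0.02 m and z of lid in the frame of liner below 0.007 m and contact force between the fingers and knob above 0.5 N), for 0.05 s.
At the end, for the whole second after the job is handed in: The lid lies flat (within 0.1 rad) and right way up on the felt liner in the empty compartment, its centre within 20 mm of the liner's and its lower edge within 4 mm of the liner's top, at rest and let go (horizontal distance between lid and liner below 0.02 m and z of lid in the frame of liner between -0.003 and 0.006 m and angle between lid's own z axis and vertical below 0.1 rad and contact force between the fingers and lid below 0.1 N and linear speed of lid below 0.01 m/s); the robot touches nothing.
It fails at once if the lid is wrenched hard against the canister (contact force between lid and canister above 100 N).
It fails at once if the tumbler is pushed more than 30 mm away or knocked over (distance of tumbler from where it was at the start of the episode above 0.03 m or angle between tumbler's own z axis and vertical above 0.5 rad).
It fails at once if the hair stacker is pushed more than 30 mm away or knocked over (distance of stacker from where it was at the start of the episode above 0.03 m or angle between stacker's own z axis and vertical above 0.5 rad).
It fails at once if the vise is pushed more than 30 mm away or knocked over (distance of vise from where it was at the start of the episode above 0.03 m or angle between vise's own z axis and vertical above 0.5 rad).
It also fails if it takes over 72 s, if anything falls off the work surface, if the arm or the gripper's body presses on something with over 40 N, if the wrist force passes 120 N, or if a joint passes its speed limit or range.

## Working session

There is one attempt and no reset: what is moved stays moved. The work goes in short steps, Python scripts to look and compute and a tool call to move; the robot and the scene stay as the last step left them, time stands still between calls to the robot, and variables do not carry over. Pictures are saved under pics/ and viewed, at most 10 in all, crops included, and the job is handed in when it is done.

Besides the shell and the picture viewer there is one more tool, called after "Call:" as a command line: name --argument value ..., lists and objects as JSON in quotes. step_arm: Moves the arm, as the interface text tells. Its arguments: {"type":"object","properties":{"plan":{"type":"array","items":{"type":"object","properties":{"hand":{"type":"number"},"dx":{"type":"number"},"dy":{"type":"number"},"dz":{"type":"number"},"spin":{"type":"number"}}}},"force":{"type":"number"}},"required":["plan"]}

```bash
mkdir -p pics
cat > h.py <<'E'
import numpy as np, cv2
from bench import arm
def w(cam,p):
    V=np.array(arm.camera_model(cam)["view"]); return (np.linalg.inv(V)@np.r_[p,1])[:3]
def cloud(cam,depth):
    m=arm.camera_model(cam);K=np.array(m["mtx"]);k=m["k1"]
    v,u=np.mgrid[0:400,0:640]
    x=(u-K[0,2])/K[0,0];y=(v-K[1,2])/K[1,1];xd,yd=x.copy(),y.copy()
    for _ in range(8):
        r2=x*x+y*y;x=xd/(1+k*r2);y=yd/(1+k*r2)
    P=np.stack([x*depth,-y*depth,-depth,np.ones_like(depth)],-1)
    W=P@np.linalg.inv(np.array(m["view"])).T
    W[depth<=0]=np.nan
    return W[...,:3]
E
python3 - <<'E'
from h import *
for c in("scene","top"):
    p,d=arm.camera(c);cv2.imwrite(f"pics/{c}0.png",p);np.save(f"{c}0.npy",d)
    print(c,np.round(arm.camera_model(c)["view"],3).tolist())
    for t in("lid","knob","canister","mat","box","liner","tumbler","stacker","vise"):
        for r in arm.find_in(c,t)[:3]: print(t,round(r["score"],2),np.round(w(c,r["position"]),3))
s=arm.read_state();print(s["time_s"],s["tool_pos"],s["tcp_rot"],s["width"],arm.grasp_offset)
E
```

```text
scene [[-0.019, 1.0, -0.011, 0.032], [-0.731, -0.007, 0.682, 0.349], [0.682, 0.021, 0.731, -1.489], [0.0, 0.0, 0.0, 1.0]]
lid 0.76 [ 0.463 -0.106  0.036]
lid 0.73 [ 0.526 -0.233  0.129]
lid 0.67 [ 0.511 -0.37   0.031]
knob 0.57 [ 0.366 -0.281  0.055]
knob 0.48 [ 0.519 -0.24   0.147]
knob 0.42 [ 0.461 -0.102  0.057]
canister 0.6 [ 0.538 -0.231  0.022]
mat 0.58 [0.593 0.005 0.001]
box 0.59 [0.558 0.216 0.038]
liner 0.61 [0.494 0.256 0.009]
tumbler 0.67 [ 0.74  -0.203  0.078]
stacker 0.55 [0.774 0.003 0.06 ]
stacker 0.38 [ 0.541 -0.231  0.025]
vise 0.63 [0.749 0.19  0.017]
top [[0.005, -1.0, -0.015, -0.02], [0.981, 0.002, 0.192, -0.573], [-0.192, -0.016, 0.981, -1.053], [0.0, 0.0, 0.0, 1.0]]
lid 0.75 [ 0.452 -0.103  0.034]
lid 0.72 [ 0.495 -0.362  0.035]
lid 0.7 [ 0.356 -0.277  0.033]
knob 0.71 [0.585 0.006 0.009]
knob 0.67 [ 0.512 -0.24   0.159]
knob 0.56 [ 0.454 -0.102  0.065]
canister 0.82 [ 0.49  -0.229  0.022]
mat 0.7 [0.59  0.006 0.008]
box 0.66 [0.566 0.221 0.036]
liner 0.93 [0.516 0.255 0.002]
tumbler 0.65 [ 0.749 -0.202  0.067]
stacker 0.73 [0.759 0.004 0.087]
stacker 0.5 [0.744 0.19  0.017]
vise 0.75 [0.741 0.191 0.017]
1.0 [ 0.23401674 -0.57948599  0.23126755] [[ 9.27251684e-01  3.74438664e-01 -4.40990927e-05]
 [ 3.74438666e-01 -9.27251681e-01  7.78978297e-05]
 [-1.17229986e-05 -8.87432992e-05 -9.99999996e-01]] 0.08560100013010248 -0.0187
```

View pics/top0.png

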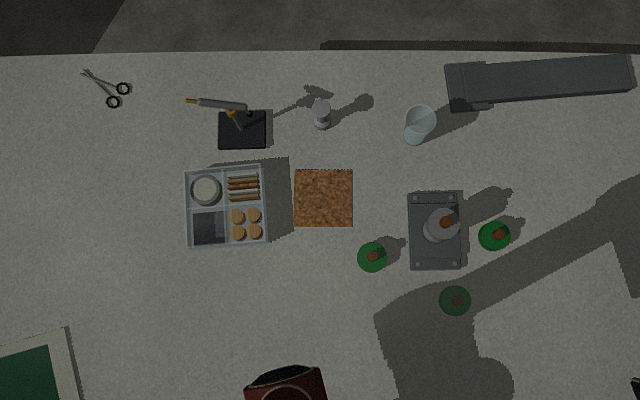

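View pics/scene0.png

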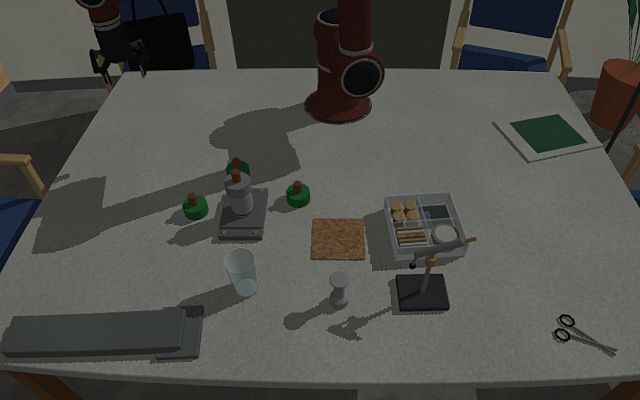

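Run:
```python
from h import *
C={c:cloud(c,np.load(f"{c}0.npy")) for c in("scene","top")}
for c in C:
    P=C[c].reshape(-1,3)
    def box(n,x,y,r,z0,z1):
        q=P[(abs(P[:,0]-x)<r)&(abs(P[:,1]-y)<r)&(P[:,2]>z0)&(P[:,2]<z1)]
        if len(q)>5:print(c,n,len(q),"med",np.round(np.median(q,0),4),"lo",np.round(np.percentile(q,1,axis=0),4),"hi",np.round(np.percentile(q,99,axis=0),4), "circ",np.round(cv2.minEnclosingCircle(q[:,:2].astype(np.float32)*1000)[0],1))
    box("knobtop",.515,-.24,.03,.150,.165)
    box("lidtop",.515,-.24,.045,.121,.132)
    box("mat",.59,.005,.08,.002,.008)
    box("tumbler",.745,-.2,.05,.02,.12)
    box("boxrim",.56,.22,.11,.046,.056)
    box("table",.4,.05,.03,-.02,.02)
    box("stacker",.76,.004,.04,.08,.1)
for c in C:
  img=cv2.imread(f"pics/{c}0.png")
  arm.camera(c)
  for t in("liner","mat"):
    for r in arm.outline_of(c,t)[:1]:
        m=r["region"];q=C[c][m];q=q[np.isfinite(q[:,0])]
        q=q[abs(q[:,2]-np.median(q[:,2]))<.006]
        print(c,t,np.median(q,0),cv2.minAreaRect(q[:,:2].astype(np.float32)*1000))
```

```text
scene knobtop 58 med [ 0.5152 -0.2395  0.1564] lo [ 0.5015 -0.2499  0.1503] hi [ 0.5225 -0.2307  0.1603] circ [ 511.4 -239.7]
scene lidtop 346 med [ 0.52   -0.2354  0.1278] lo [ 0.4821 -0.271   0.1214] hi [ 0.5433 -0.2094  0.1314] circ [ 511.4 -242.3]
scene mat 2361 med [0.5916 0.0043 0.0048] lo [ 0.515  -0.0716  0.0021] hi [0.6659 0.0804 0.0078] circ [594.3   4. ]
scene tumbler 1268 med [ 0.7373 -0.203   0.0794] lo [ 0.7022 -0.2343  0.0227] hi [ 0.767  -0.1706  0.1119] circ [ 733.7 -202.4]
scene boxrim 521 med [0.5414 0.1962 0.0502] lo [0.4683 0.1238 0.0461] hi [0.6538 0.3069 0.0545] circ [561.2 214.9]
scene table 336 med [0.4004 0.0483 0.0015] lo [ 0.3707  0.0201 -0.0015] hi [0.4288 0.079  0.0054] circ [399.7  49.7]
scene stacker 288 med [0.7671 0.0061 0.0902] lo [ 0.7458 -0.0144  0.0855] hi [0.7856 0.0247 0.0932] circ [765.2   6. ]
top knobtop 95 med [ 0.5109 -0.2415  0.1574] lo [ 0.5013 -0.2503  0.1517] hi [ 0.5208 -0.2326  0.1606] circ [ 511.  -241.4]
top lidtop 663 med [ 0.5092 -0.2389  0.1276] lo [ 0.4814 -0.2709  0.1225] hi [ 0.5414 -0.2119  0.1314] circ [ 511.2 -242. ]
top m
[... 463 characters left out ...]
op stacker 283 med [0.7656 0.005  0.0913] lo [ 0.7458 -0.0144  0.0863] hi [0.7864 0.0243 0.0954] circ [766.1   6.1]
scene liner [0.4992353  0.25841622 0.00745939] ((498.43023681640625, 259.5310363769531), (49.227928161621094, 67.26348114013672), 7.64237642288208)
scene mat [0.59138487 0.00411975 0.00505138] ((586.3195190429688, 4.647590637207031), (134.8592987060547, 132.3541259765625), 0.09776439517736435)
top liner [0.5167141  0.2565     0.00720406] ((517.15869140625, 257.1727600097656), (74.21968078613281, 69.75852966308594), 4.846994400024414)
top mat [0.58566646 0.00357627 0.00517632] ((587.4388427734375, 2.4128341674804688), (131.15028381347656, 132.1514892578125), 0.33224916458129883)
```

The pictures agree with the networks. The steel lid on the canister is at top px (440,225), with three green look-alikes around it at (372,257), (494,236) and (455,300). The mat is at (323,198), and the empty compartment is the near-left one at (208,228). I'll approach with the wrist pre-wound clockwise.

Call:
step_arm --plan '[{"dx":25,"dy":30,"spin":-0.11,"hand":85},{"dx":50,"dy":61,"spin":-0.22,"hand":85},{"dx":75,"dy":91,"spin":-0.34,"hand":85},{"dx":100,"dy":122,"spin":-0.45,"hand":85},{"dx":125,"dy":152,"spin":-0.56,"hand":85},{"dx":150,"dy":183,"spin":-0.68,"hand":85},{"dx":175,"dy":213,"spin":-0.79,"hand":85},{"dx":200,"dy":244,"spin":-0.9,"hand":85}]' --force 25

```text
$.plan[0]: bad value
```

```bash
cat > st.py <<'E'
from h import *
s=arm.read_state();R=np.array(s["tcp_rot"])
print(round(s["time_s"],2),np.round(np.array(s["tool_pos"])*1000,1),"yaw",round(np.arctan2(R[1,0],R[0,0]),3),"j",np.round(s["joint_positions"],2),"F",np.round(s["contact_force"],1),"M",np.round(s["wrist_torque"],2),"w",round(s["width"]*1000,1),"g",round(s["grip_force"],1),"off",arm.grasp_offset)
E
python3 st.py
```

```text
1.3 [ 234.  -579.5  231.3] yaw 0.384 j [-1.31  0.05  1.61  0.    1.48 -0.12] F [-0.1 -0.   0.7] M [0.   0.01 0.  ] w 85.5 g 0.0 off -0.0187
```

Call:
step_arm --plan '[{"dx":25,"dy":30,"dz":0,"spin":-0.11,"hand":85},{"dx":50,"dy":61,"dz":0,"spin":-0.22,"hand":85},{"dx":75,"dy":91,"dz":0,"spin":-0.34,"hand":85},{"dx":100,"dy":122,"dz":0,"spin":-0.45,"hand":85},{"dx":125,"dy":152,"dz":0,"spin":-0.56,"hand":85},{"dx":150,"dy":183,"dz":0,"spin":-0.68,"hand":85},{"dx":175,"dy":213,"dz":0,"spin":-0.79,"hand":85},{"dx":200,"dy":244,"dz":0,"spin":-0.9,"hand":85}]' --force 25

```text
time_s: 1.97
tool_pos: [0.4347, -0.3343, 0.2316]
tcp_rot: [[0.867, -0.498, 0.001], [-0.498, -0.867, -0.001], [0.001, 0.0, -1.0]]
contact_force: [0.7, -0.7, 0.5]
width: 0.085
grip_force: 0.0
```

```bash
python3 st.py
```

```text
1.97 [ 434.7 -334.3  231.6] yaw -0.521 j [-0.79 -0.13  1.79 -0.    1.48  1.3 ] F [ 0.7 -0.7  0.5] M [-0.01 -0.02 -0.04] w 85.0 g 0.0 off -0.0187
```

Call:
step_arm --plan '[{"dx":19,"dy":23,"dz":0,"spin":-0.12,"hand":85},{"dx":38,"dy":46,"dz":0,"spin":-0.24,"hand":85},{"dx":57,"dy":69,"dz":0,"spin":-0.36,"hand":85},{"dx":76,"dy":92,"dz":0,"spin":-0.49,"hand":85},{"dx":76,"dy":92,"dz":-15,"spin":-0.61,"hand":85},{"dx":76,"dy":92,"dz":-30,"spin":-0.73,"hand":85},{"dx":76,"dy":92,"dz":-45,"spin":-0.85,"hand":85},{"dx":76,"dy":92,"dz":-60,"spin":-0.97,"hand":85}]'

```text
time_s: 2.63
tool_pos: [0.51, -0.2436, 0.1709]
tcp_rot: [[0.081, -0.997, 0.0], [-0.997, -0.081, -0.0], [0.0, -0.0, -1.0]]
contact_force: [-0.4, -0.2, -0.1]
width: 0.085
grip_force: 0.0
```

```bash
python3 st.py
python3 - <<'E'
from h import *
for c in("scene","top"):
    p,d=arm.camera(c)
    if c=="scene": cv2.imwrite("pics/a.png",cv2.resize(p[80:260,150:390],None,fx=3,fy=3))
    P=cloud(c,d)
    hsv=cv2.cvtColor(p,cv2.COLOR_BGR2HSV)
    q=P[(abs(P[...,0]-.511)<.05)&(abs(P[...,1]+.241)<.05)&(P[...,2]>.0945)&(P[...,2]<.132)]
    r=np.zeros(0)
    from scipy.optimize import least_squares
    s=q[(q[:,2]<.122)]
    if len(s)>20:
        f=least_squares(lambda a:np.hypot(s[:,0]-a[0],s[:,1]-a[1])-.032,[.511,-.241],loss="soft_l1",f_scale=.002);print(c,len(s),f.x)
E
```

```text
2.63 [ 510.  -243.6  170.9] yaw -1.49 j [-0.58 -0.04  1.81 -0.    1.37  2.48] F [-0.4 -0.2 -0.1] M [-0.01  0.02  0.02] w 85.0 g 0.0 off -0.0187
scene 195 [ 0.50986289 -0.24041782]
```

View pics/a.png

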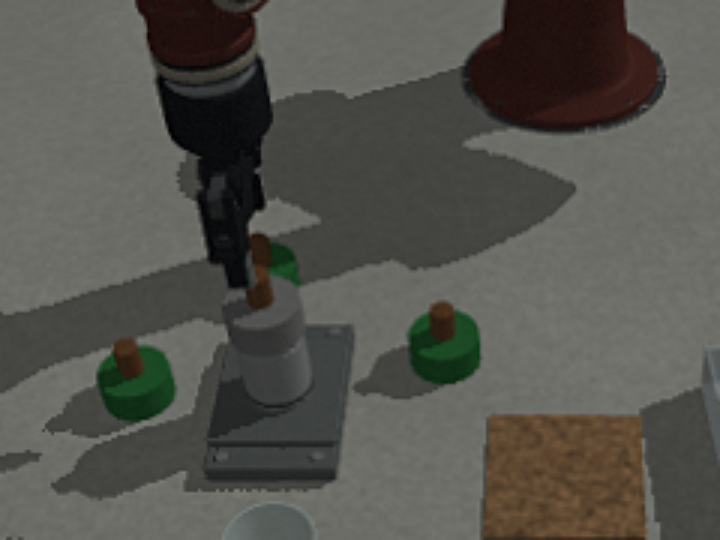

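The gripper stands over the steel lid (crop px (265,330)), and the fingers clear the knob. Next I descend and close.

Call:
step_arm --plan '[{"dx":0,"dy":1,"dz":-20,"spin":0,"hand":85},{"dx":0,"dy":1,"dz":-40,"spin":0,"hand":85},{"dx":0,"dy":1,"dz":-58,"spin":0,"hand":85},{"dx":0,"dy":1,"dz":-68,"spin":0,"hand":85},{"dx":0,"dy":1,"dz":-74,"spin":0,"hand":85},{"dx":0,"dy":1,"dz":-74,"spin":0,"hand":85},{"dx":0,"dy":1,"dz":-74,"spin":0,"hand":76},{"dx":0,"dy":1,"dz":-74,"spin":0,"hand":70}]'

```text
time_s: 3.4
tool_pos: [0.5106, -0.2434, 0.0989]
tcp_rot: [[0.086, -0.996, 0.002], [-0.996, -0.086, -0.001], [0.001, -0.002, -1.0]]
contact_force: [0.5, 0.3, 0.5]
width: 0.0699
grip_force: 0.0
```

```bash
python3 st.py
```

```text
3.4 [ 510.6 -243.4   98.9] yaw -1.484 j [-0.58  0.03  1.87  0.    1.24  2.48] F [0.5 0.3 0.5] M [-0.    0.02  0.  ] w 69.9 g 0.0 off -0.0187
```

Call:
step_arm --plan '[{"dx":0,"dy":0,"dz":0,"spin":0,"hand":66},{"dx":0,"dy":0,"dz":0,"spin":0,"hand":62},{"dx":0,"dy":0,"dz":0,"spin":0,"hand":60},{"dx":0,"dy":0,"dz":0,"spin":0,"hand":60},{"dx":0,"dy":0,"dz":0,"spin":0,"hand":60},{"dx":0,"dy":0,"dz":0,"spin":0,"hand":60},{"dx":0,"dy":0,"dz":0,"spin":0,"hand":60},{"dx":0,"dy":0,"dz":0,"spin":0,"hand":60}]'

```text
time_s: 4.07
tool_pos: [0.5105, -0.2434, 0.0989]
tcp_rot: [[0.086, -0.996, 0.002], [-0.996, -0.086, -0.001], [0.001, -0.002, -1.0]]
contact_force: [-0.9, 0.6, 5.6]
width: 0.0629
grip_force: 26.8
```

```bash
python3 st.py
```

```text
4.07 [ 510.5 -243.4   98.9] yaw -1.485 j [-0.58  0.03  1.87 -0.    1.24  2.48] F [-0.9  0.6  5.6] M [ 0.12  0.18 -0.01] w 62.9 g 26.8 off -0.0187
```

Call:
step_arm --plan '[{"dx":0,"dy":0.2,"dz":0.15,"spin":0.12,"hand":60},{"dx":0,"dy":0.4,"dz":0.3,"spin":0.24,"hand":60},{"dx":0,"dy":0.6,"dz":0.45,"spin":0.36,"hand":60},{"dx":0,"dy":0.8,"dz":0.6,"spin":0.48,"hand":60},{"dx":0,"dy":1,"dz":0.75,"spin":0.6,"hand":60},{"dx":0,"dy":1,"dz":0.9,"spin":0.72,"hand":60},{"dx":0,"dy":1,"dz":1.05,"spin":0.84,"hand":60},{"dx":0,"dy":1,"dz":1.2,"spin":0.96,"hand":60}]'

```text
time_s: 4.73
tool_pos: [0.5114, -0.2427, 0.1002]
tcp_rot: [[0.868, -0.496, 0.004], [-0.496, -0.868, -0.002], [0.005, -0.0, -1.0]]
contact_force: [3.1, 0.5, 2.9]
width: 0.0628
grip_force: 27.0
```

```bash
python3 st.py
```

```text
4.73 [ 511.4 -242.7  100.2] yaw -0.52 j [-0.57  0.03  1.87  0.    1.24  1.52] F [3.1 0.5 2.9] M [-0.02 -0.44 -0.14] w 62.8 g 27.0 off -0.0187
```

Forces are small and the lid is turning freely, so I'll go on.

Call:
step_arm --plan '[{"dx":0,"dy":0,"dz":0.15,"spin":0.12,"hand":60},{"dx":0,"dy":0,"dz":0.3,"spin":0.24,"hand":60},{"dx":0,"dy":0,"dz":0.45,"spin":0.36,"hand":60},{"dx":0,"dy":0,"dz":0.6,"spin":0.48,"hand":60},{"dx":0,"dy":0,"dz":0.75,"spin":0.6,"hand":60},{"dx":0,"dy":0,"dz":0.9,"spin":0.72,"hand":60},{"dx":0,"dy":0,"dz":1.05,"spin":0.84,"hand":60},{"dx":0,"dy":0,"dz":1.2,"spin":0.96,"hand":60}]'

```text
time_s: 5.4
tool_pos: [0.5115, -0.2421, 0.1014]
tcp_rot: [[0.905, 0.426, 0.005], [0.426, -0.905, -0.001], [0.004, 0.003, -1.0]]
contact_force: [2.9, 1.3, 5.6]
width: 0.0626
grip_force: 27.1
```

Call:
step_arm --plan '[{"dx":0,"dy":0,"dz":0.15,"spin":0.12,"hand":60},{"dx":0,"dy":0,"dz":0.3,"spin":0.24,"hand":60},{"dx":0,"dy":0,"dz":0.45,"spin":0.36,"hand":60},{"dx":0,"dy":0,"dz":0.6,"spin":0.48,"hand":60},{"dx":0,"dy":0,"dz":0.75,"spin":0.6,"hand":60},{"dx":0,"dy":0,"dz":0.9,"spin":0.72,"hand":60},{"dx":0,"dy":0,"dz":1.05,"spin":0.84,"hand":60},{"dx":0,"dy":0,"dz":1.2,"spin":0.96,"hand":60}]'

```text
time_s: 6.07
tool_pos: [0.5111, -0.2417, 0.1025]
tcp_rot: [[0.169, 0.986, 0.003], [0.986, -0.169, 0.0], [0.001, 0.003, -1.0]]
contact_force: [0.2, 3.0, 5.9]
width: 0.063
grip_force: 27.3
```

```bash
python3 st.py
```

```text
6.07 [ 511.1 -241.7  102.5] yaw 1.401 j [-0.57  0.02  1.87  0.    1.25 -0.4 ] F [0.2 3.  5.9] M [ 0.4  -0.11 -0.18] w 63.0 g 27.3 off -0.0187
```

Call:
step_arm --plan '[{"dx":0,"dy":0,"dz":0.15,"spin":0.12,"hand":60},{"dx":0,"dy":0,"dz":0.3,"spin":0.24,"hand":60},{"dx":0,"dy":0,"dz":0.45,"spin":0.36,"hand":60},{"dx":0,"dy":0,"dz":0.6,"spin":0.48,"hand":60},{"dx":0,"dy":0,"dz":0.75,"spin":0.6,"hand":60},{"dx":0,"dy":0,"dz":0.9,"spin":0.72,"hand":60},{"dx":0,"dy":0,"dz":1.05,"spin":0.84,"hand":60},{"dx":0,"dy":0,"dz":1.2,"spin":0.96,"hand":60}]'

```text
time_s: 6.73
tool_pos: [0.5108, -0.2419, 0.1037]
tcp_rot: [[-0.71, 0.704, 0.002], [0.704, 0.71, -0.0], [-0.002, 0.002, -1.0]]
contact_force: [-1.0, 2.8, 5.1]
width: 0.063
grip_force: 27.3
```

Call:
step_arm --plan '[{"dx":0,"dy":0,"dz":0.15,"spin":0.12,"hand":60},{"dx":0,"dy":0,"dz":0.3,"spin":0.24,"hand":60},{"dx":0,"dy":0,"dz":0.45,"spin":0.36,"hand":60},{"dx":0,"dy":0,"dz":0.6,"spin":0.48,"hand":60},{"dx":0,"dy":0,"dz":0.75,"spin":0.6,"hand":60},{"dx":0,"dy":0,"dz":0.9,"spin":0.72,"hand":60},{"dx":0,"dy":0,"dz":1.05,"spin":0.84,"hand":60},{"dx":0,"dy":0,"dz":1.2,"spin":0.96,"hand":60}]'

```text
time_s: 7.4
tool_pos: [0.5106, -0.2421, 0.1049]
tcp_rot: [[-0.984, -0.178, 0.002], [-0.178, 0.984, -0.001], [-0.002, -0.001, -1.0]]
contact_force: [0.0, 1.5, 6.5]
width: 0.0627
grip_force: 27.3
```

```bash
python3 st.py
```

```text
7.4 [ 510.6 -242.1  104.9] yaw -2.963 j [-0.57  0.02  1.86  0.    1.25 -2.32] F [0.  1.5 6.5] M [ 0.19  0.15 -0.17] w 62.7 g 27.3 off -0.0187
```

Call:
step_arm --plan '[{"dx":0,"dy":0,"dz":0,"spin":0,"hand":80},{"dx":0,"dy":0,"dz":0,"spin":0,"hand":80},{"dx":0,"dy":0,"dz":0,"spin":0,"hand":80},{"dx":0,"dy":0,"dz":0,"spin":-0.12,"hand":80},{"dx":0,"dy":0,"dz":0,"spin":-0.24,"hand":80},{"dx":0,"dy":0,"dz":0,"spin":-0.36,"hand":80},{"dx":0,"dy":0,"dz":0,"spin":-0.48,"hand":80},{"dx":0,"dy":0,"dz":0,"spin":-0.6,"hand":80}]'

```text
time_s: 8.07
tool_pos: [0.5094, -0.2417, 0.1027]
tcp_rot: [[-0.907, 0.421, -0.001], [0.421, 0.907, 0.001], [0.001, 0.0, -1.0]]
contact_force: [-0.2, -0.3, -0.4]
width: 0.0798
grip_force: 0.0
```

Call:
step_arm --plan '[{"dx":0,"dy":0,"dz":0,"spin":-0.12,"hand":80},{"dx":0,"dy":0,"dz":0,"spin":-0.24,"hand":80},{"dx":0,"dy":0,"dz":0,"spin":-0.36,"hand":80},{"dx":0,"dy":0,"dz":0,"spin":-0.49,"hand":80},{"dx":0,"dy":0,"dz":0,"spin":-0.61,"hand":80},{"dx":0,"dy":0,"dz":0,"spin":-0.73,"hand":80},{"dx":0,"dy":0,"dz":0,"spin":-0.86,"hand":80},{"dx":0,"dy":0,"dz":0,"spin":-0.98,"hand":80}]'

```text
time_s: 8.73
tool_pos: [0.5094, -0.2417, 0.1027]
tcp_rot: [[-0.156, 0.988, -0.001], [0.988, 0.156, 0.0], [0.001, -0.001, -1.0]]
contact_force: [0.4, -0.2, -0.6]
width: 0.0799
grip_force: 0.0
```

Call:
step_arm --plan '[{"dx":0,"dy":0,"dz":0,"spin":-0.12,"hand":80},{"dx":0,"dy":0,"dz":0,"spin":-0.24,"hand":80},{"dx":0,"dy":0,"dz":0,"spin":-0.36,"hand":80},{"dx":0,"dy":0,"dz":0,"spin":-0.49,"hand":80},{"dx":0,"dy":0,"dz":0,"spin":-0.61,"hand":80},{"dx":0,"dy":0,"dz":0,"spin":-0.73,"hand":80},{"dx":0,"dy":0,"dz":0,"spin":-0.86,"hand":80},{"dx":0,"dy":0,"dz":0,"spin":-0.98,"hand":80}]'

```text
time_s: 9.4
tool_pos: [0.5094, -0.2417, 0.1027]
tcp_rot: [[0.734, 0.68, -0.001], [0.68, -0.734, 0.001], [-0.0, -0.001, -1.0]]
contact_force: [0.4, -0.3, 0.4]
width: 0.0803
grip_force: 0.0
```

Call:
step_arm --plan '[{"dx":0,"dy":0,"dz":0,"spin":-0.12,"hand":80},{"dx":0,"dy":0,"dz":0,"spin":-0.24,"hand":80},{"dx":0,"dy":0,"dz":0,"spin":-0.36,"hand":80},{"dx":0,"dy":0,"dz":0,"spin":-0.49,"hand":80},{"dx":0,"dy":0,"dz":0,"spin":-0.61,"hand":80},{"dx":0,"dy":0,"dz":0,"spin":-0.73,"hand":80},{"dx":0,"dy":0,"dz":0,"spin":-0.86,"hand":80},{"dx":0,"dy":0,"dz":0,"spin":-0.98,"hand":80}]'

```text
time_s: 10.07
tool_pos: [0.5094, -0.2417, 0.1027]
tcp_rot: [[0.973, -0.231, -0.001], [-0.231, -0.973, 0.001], [-0.001, -0.0, -1.0]]
contact_force: [-0.9, -1.3, 0.3]
width: 0.08
grip_force: 0.0
```

```bash
python3 st.py
```

```text
10.07 [ 509.4 -241.7  102.7] yaw -0.233 j [-0.57  0.02  1.87  0.    1.25  1.23] F [-0.9 -1.3  0.3] M [ 0.01 -0.01 -0.  ] w 80.0 g 0.0 off -0.0187
```

Call:
step_arm --plan '[{"dx":1,"dy":0,"dz":0,"spin":-0.12,"hand":80},{"dx":1,"dy":0,"dz":0,"spin":-0.24,"hand":80},{"dx":1,"dy":0,"dz":0,"spin":-0.36,"hand":80},{"dx":1,"dy":0,"dz":0,"spin":-0.49,"hand":80},{"dx":1,"dy":0,"dz":0,"spin":-0.61,"hand":80},{"dx":1,"dy":0,"dz":0,"spin":-0.73,"hand":80},{"dx":1,"dy":0,"dz":0,"spin":-0.86,"hand":80},{"dx":1,"dy":0,"dz":0,"spin":-0.98,"hand":80}]'

```text
time_s: 10.73
tool_pos: [0.5104, -0.2417, 0.1027]
tcp_rot: [[0.35, -0.937, -0.001], [-0.937, -0.35, 0.001], [-0.001, 0.001, -1.0]]
contact_force: [0.2, -0.6, -0.7]
width: 0.08
grip_force: 0.0
```

Call:
step_arm --plan '[{"dx":0,"dy":0,"dz":0,"spin":-0.12,"hand":76},{"dx":0,"dy":0,"dz":0,"spin":-0.24,"hand":73},{"dx":0,"dy":0,"dz":0,"spin":-0.32,"hand":70},{"dx":0,"dy":0,"dz":0,"spin":-0.32,"hand":67},{"dx":0,"dy":0,"dz":0,"spin":-0.32,"hand":64},{"dx":0,"dy":0,"dz":0,"spin":-0.32,"hand":60},{"dx":0,"dy":0,"dz":0,"spin":-0.32,"hand":60},{"dx":0,"dy":0,"dz":0,"spin":-0.32,"hand":60}]'

```text
time_s: 11.4
tool_pos: [0.5106, -0.2418, 0.1033]
tcp_rot: [[0.046, -0.999, -0.0], [-0.999, -0.046, 0.0], [-0.0, 0.0, -1.0]]
contact_force: [-1.5, 1.0, 1.6]
width: 0.064
grip_force: 27.1
```

```bash
python3 st.py
```

```text
11.4 [ 510.6 -241.8  103.3] yaw -1.524 j [-0.57  0.03  1.86 -0.    1.25  2.52] F [-1.5  1.   1.6] M [ 0.05  0.27 -0.03] w 64.0 g 27.1 off -0.0187
```

Call:
step_arm --plan '[{"dx":0,"dy":0,"dz":0.15,"spin":0.12,"hand":60},{"dx":0,"dy":0,"dz":0.3,"spin":0.24,"hand":60},{"dx":0,"dy":0,"dz":0.45,"spin":0.36,"hand":60},{"dx":0,"dy":0,"dz":0.6,"spin":0.49,"hand":60},{"dx":0,"dy":0,"dz":0.75,"spin":0.61,"hand":60},{"dx":0,"dy":0,"dz":0.9,"spin":0.73,"hand":60},{"dx":0,"dy":0,"dz":1.05,"spin":0.86,"hand":60},{"dx":0,"dy":0,"dz":1.25,"spin":0.98,"hand":60}]'

```text
time_s: 12.07
tool_pos: [0.5111, -0.2419, 0.1046]
tcp_rot: [[0.858, -0.513, 0.001], [-0.513, -0.858, -0.0], [0.001, -0.0, -1.0]]
contact_force: [0.7, 0.7, 0.5]
width: 0.0639
grip_force: 27.4
```

Call:
step_arm --plan '[{"dx":0,"dy":0,"dz":0.15,"spin":0.12,"hand":60},{"dx":0,"dy":0,"dz":0.3,"spin":0.24,"hand":60},{"dx":0,"dy":0,"dz":0.45,"spin":0.36,"hand":60},{"dx":0,"dy":0,"dz":0.6,"spin":0.49,"hand":60},{"dx":0,"dy":0,"dz":0.75,"spin":0.61,"hand":60},{"dx":0,"dy":0,"dz":0.9,"spin":0.73,"hand":60},{"dx":0,"dy":0,"dz":1.05,"spin":0.86,"hand":60},{"dx":0,"dy":0,"dz":1.25,"spin":0.98,"hand":60}]'

```text
time_s: 12.73
tool_pos: [0.511, -0.2419, 0.1058]
tcp_rot: [[0.904, 0.427, 0.001], [0.427, -0.904, 0.0], [0.001, 0.0, -1.0]]
contact_force: [-0.4, -0.0, 0.5]
width: 0.0639
grip_force: 27.4
```

Call:
step_arm --plan '[{"dx":0,"dy":0,"dz":0.15,"spin":0.12,"hand":60},{"dx":0,"dy":0,"dz":0.3,"spin":0.24,"hand":60},{"dx":0,"dy":0,"dz":0.45,"spin":0.36,"hand":60},{"dx":0,"dy":0,"dz":0.6,"spin":0.49,"hand":60},{"dx":0,"dy":0,"dz":0.75,"spin":0.61,"hand":60},{"dx":0,"dy":0,"dz":0.9,"spin":0.73,"hand":60},{"dx":0,"dy":0,"dz":1.05,"spin":0.86,"hand":60},{"dx":0,"dy":0,"dz":1.25,"spin":0.98,"hand":60}]'

```text
time_s: 13.4
tool_pos: [0.5109, -0.2419, 0.107]
tcp_rot: [[0.149, 0.989, 0.0], [0.989, -0.149, -0.0], [0.0, 0.0, -1.0]]
contact_force: [-0.6, 1.2, 1.3]
width: 0.064
grip_force: 27.4
```

Call:
step_arm --plan '[{"dx":0,"dy":0,"dz":0.15,"spin":0.12,"hand":60},{"dx":0,"dy":0,"dz":0.3,"spin":0.24,"hand":60},{"dx":0,"dy":0,"dz":0.45,"spin":0.36,"hand":60},{"dx":0,"dy":0,"dz":0.6,"spin":0.49,"hand":60},{"dx":0,"dy":0,"dz":0.75,"spin":0.61,"hand":60},{"dx":0,"dy":0,"dz":0.9,"spin":0.73,"hand":60},{"dx":0,"dy":0,"dz":1.05,"spin":0.86,"hand":60},{"dx":0,"dy":0,"dz":1.25,"spin":0.98,"hand":60}]'

```text
time_s: 14.07
tool_pos: [0.5109, -0.242, 0.1083]
tcp_rot: [[-0.738, 0.674, 0.0], [0.674, 0.738, -0.0], [-0.0, 0.0, -1.0]]
contact_force: [0.1, -0.1, 1.0]
width: 0.064
grip_force: 27.4
```

```bash
python3 st.py
```

```text
14.07 [ 510.9 -242.   108.3] yaw 2.401 j [-0.57  0.02  1.86  0.    1.26 -1.4 ] F [ 0.1 -0.1  1. ] M [-0.04  0.01 -0.02] w 64.0 g 27.4 off -0.0187
```

Call:
step_arm --plan '[{"dx":0,"dy":0,"dz":0.15,"spin":0.12,"hand":60},{"dx":0,"dy":0,"dz":0.3,"spin":0.24,"hand":60},{"dx":0,"dy":0,"dz":0.45,"spin":0.36,"hand":60},{"dx":0,"dy":0,"dz":0.6,"spin":0.49,"hand":60},{"dx":0,"dy":0,"dz":0.75,"spin":0.61,"hand":60},{"dx":0,"dy":0,"dz":0.9,"spin":0.73,"hand":60},{"dx":0,"dy":0,"dz":1.05,"spin":0.86,"hand":60},{"dx":0,"dy":0,"dz":1.25,"spin":0.98,"hand":60}]'

```text
time_s: 14.73
tool_pos: [0.5109, -0.242, 0.1096]
tcp_rot: [[-0.971, -0.238, 0.001], [-0.238, 0.971, -0.0], [-0.0, -0.001, -1.0]]
contact_force: [-0.5, -0.4, 2.3]
width: 0.0643
grip_force: 27.4
```

Call:
step_arm --plan '[{"dx":0,"dy":0,"dz":0,"spin":0.03,"hand":60},{"dx":0,"dy":0,"dz":0,"spin":0.06,"hand":60},{"dx":0,"dy":0,"dz":0.5,"spin":0.06,"hand":60},{"dx":0,"dy":0,"dz":1,"spin":0.06,"hand":60},{"dx":0,"dy":0,"dz":1.5,"spin":0.06,"hand":60},{"dx":0,"dy":0,"dz":2,"spin":0.06,"hand":60},{"dx":0,"dy":0,"dz":2.5,"spin":0.06,"hand":60},{"dx":0,"dy":0,"dz":3,"spin":0.06,"hand":60}]'

```text
time_s: 15.4
tool_pos: [0.5106, -0.2417, 0.1124]
tcp_rot: [[-0.957, -0.289, -0.0], [-0.289, 0.957, 0.0], [0.0, 0.0, -1.0]]
contact_force: [0.6, -0.1, -1.5]
width: 0.0637
grip_force: 27.9
```

```bash
python3 st.py
```

```text
15.4 [ 510.6 -241.7  112.4] yaw -2.848 j [-0.57  0.01  1.86  0.    1.27 -2.44] F [ 0.6 -0.1 -1.5] M [0.02 0.02 0.04] w 63.7 g 27.9 off -0.0187
```

The force reads just the lid's weight (-1.5 N), so the thread has let go. I'll lift it straight up.

Call:
step_arm --plan '[{"dx":0,"dy":0,"dz":3,"spin":0,"hand":60},{"dx":0,"dy":0,"dz":8,"spin":0,"hand":60},{"dx":0,"dy":0,"dz":14,"spin":0,"hand":60},{"dx":0,"dy":0,"dz":20,"spin":0,"hand":60},{"dx":0,"dy":0,"dz":26,"spin":0,"hand":60},{"dx":0,"dy":0,"dz":32,"spin":0,"hand":60},{"dx":0,"dy":0,"dz":40,"spin":0,"hand":60},{"dx":0,"dy":0,"dz":40,"spin":0,"hand":60}]'

```text
time_s: 16.07
tool_pos: [0.5118, -0.2425, 0.1551]
tcp_rot: [[-0.957, -0.289, 0.003], [-0.289, 0.957, -0.002], [-0.002, -0.003, -1.0]]
contact_force: [-0.2, -0.6, -1.5]
width: 0.0643
grip_force: 27.9
```

```bash
python3 st.py
python3 - <<'E'
from h import *
p,d=arm.camera("scene");cv2.imwrite("pics/b.png",cv2.resize(p[80:260,150:390],None,fx=3,fy=3))
E
```

```text
16.07 [ 511.8 -242.5  155.1] yaw -2.848 j [-0.57 -0.03  1.83  0.    1.34 -2.44] F [-0.2 -0.6 -1.5] M [-0.01  0.01 -0.04] w 64.3 g 27.9 off -0.0187
```

View pics/b.png

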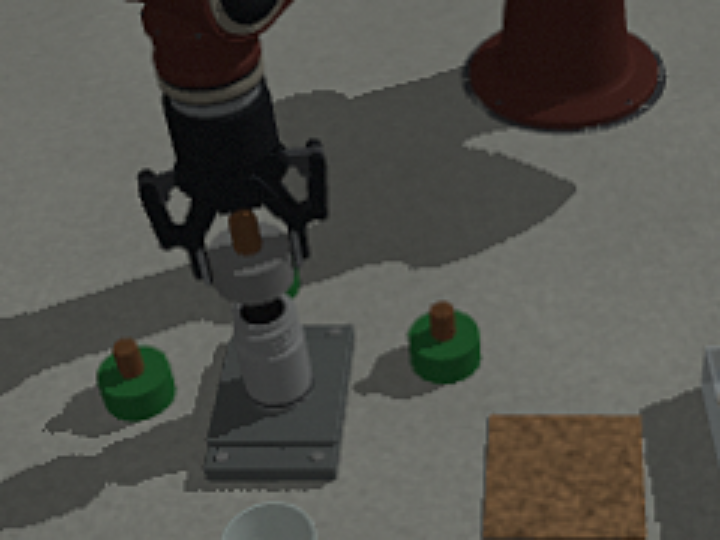

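The lid is held level above the bare neck (crop px (262,310)). Next I carry it to the mat.

Call:
step_arm --plan '[{"dx":10,"dy":31,"dz":0,"spin":-0.12,"hand":60},{"dx":20,"dy":64,"dz":0,"spin":-0.24,"hand":60},{"dx":31,"dy":100,"dz":0,"spin":-0.36,"hand":60},{"dx":42,"dy":137,"dz":0,"spin":-0.48,"hand":60},{"dx":53,"dy":174,"dz":0,"spin":-0.6,"hand":60},{"dx":64,"dy":209,"dz":0,"spin":-0.72,"hand":60},{"dx":72,"dy":234,"dz":0,"spin":-0.84,"hand":60},{"dx":76,"dy":247,"dz":0,"spin":-0.96,"hand":60}]'

```text
time_s: 16.78
tool_pos: [0.587, 0.0086, 0.1522]
tcp_rot: [[-0.786, 0.618, -0.0], [0.618, 0.786, 0.001], [0.001, 0.001, -1.0]]
contact_force: [-0.1, -0.8, -1.8]
width: 0.0641
grip_force: 28.0
```

Call:
step_arm --plan '[{"dx":0,"dy":0,"dz":-10,"spin":-0.12,"hand":60},{"dx":0,"dy":0,"dz":-30,"spin":-0.24,"hand":60},{"dx":0,"dy":0,"dz":-50,"spin":-0.36,"hand":60},{"dx":0,"dy":0,"dz":-70,"spin":-0.48,"hand":60},{"dx":0,"dy":0,"dz":-90,"spin":-0.6,"hand":60},{"dx":0,"dy":0,"dz":-105,"spin":-0.72,"hand":60},{"dx":0,"dy":0,"dz":-115,"spin":-0.84,"hand":60},{"dx":0,"dy":0,"dz":-120,"spin":-0.9,"hand":60}]'

```text
time_s: 17.45
tool_pos: [0.5849, 0.0053, 0.0298]
tcp_rot: [[-0.002, 1.0, -0.004], [1.0, 0.002, 0.0], [0.001, -0.004, -1.0]]
contact_force: [-0.1, 0.0, -1.8]
width: 0.0636
grip_force: 28.0
```

```bash
python3 st.py
```

```text
17.45 [584.9   5.3  29.8] yaw 1.573 j [-0.12  0.17  1.85 -0.    1.13 -0.12] F [-0.1  0.  -1.8] M [-0.05 -0.02  0.01] w 63.6 g 28.0 off -0.0187
```

Call:
step_arm --plan '[{"dx":2,"dy":0,"dz":-5,"spin":0,"hand":60},{"dx":2,"dy":0,"dz":-10,"spin":0,"hand":60},{"dx":2,"dy":0,"dz":-14,"spin":0,"hand":60},{"dx":2,"dy":0,"dz":-17,"spin":0,"hand":60},{"dx":2,"dy":0,"dz":-19,"spin":0,"hand":60},{"dx":2,"dy":0,"dz":-21,"spin":0,"hand":60},{"dx":2,"dy":0,"dz":-22,"spin":0,"hand":60},{"dx":2,"dy":0,"dz":-22,"spin":0,"hand":60}]'

```text
time_s: 18.12
tool_pos: [0.5887, 0.0052, 0.0105]
tcp_rot: [[-0.007, 1.0, -0.0], [1.0, 0.007, 0.0], [0.0, -0.0, -1.0]]
contact_force: [0.4, 0.1, -1.0]
width: 0.0638
grip_force: 28.0
```

```bash
python3 st.py
```

```text
18.12 [588.7   5.2  10.5] yaw 1.578 j [-0.12  0.2   1.84  0.    1.09 -0.12] F [ 0.4  0.1 -1. ] M [ 0.03 -0.01 -0.03] w 63.8 g 28.0 off -0.0187
```

Call:
step_arm --plan '[{"dx":0,"dy":0,"dz":-1,"spin":0,"hand":60},{"dx":0,"dy":0,"dz":-2,"spin":0,"hand":60},{"dx":0,"dy":0,"dz":-3,"spin":0,"hand":60},{"dx":0,"dy":0,"dz":-3.5,"spin":0,"hand":60},{"dx":0,"dy":0,"dz":-4,"spin":0,"hand":60},{"dx":0,"dy":0,"dz":-4.5,"spin":0,"hand":60},{"dx":0,"dy":0,"dz":-4.5,"spin":0,"hand":60},{"dx":0,"dy":0,"dz":-4.5,"spin":0,"hand":60}]'

```text
time_s: 18.78
tool_pos: [0.5888, 0.0052, 0.0066]
tcp_rot: [[-0.007, 1.0, -0.0], [1.0, 0.007, -0.0], [-0.0, -0.0, -1.0]]
contact_force: [-3.8, 0.0, 3.7]
width: 0.0637
grip_force: 28.5
```

```bash
python3 st.py
```

```text
18.78 [588.8   5.2   6.6] yaw 1.578 j [-0.12  0.21  1.84 -0.    1.09 -0.12] F [-3.8  0.   3.7] M [ 0.05  0.59 -0.03] w 63.7 g 28.5 off -0.0187
```

Call:
step_arm --plan '[{"dx":0,"dy":0,"dz":0.5,"spin":0,"hand":68},{"dx":0,"dy":0,"dz":0.5,"spin":0,"hand":74},{"dx":0,"dy":0,"dz":0.5,"spin":0,"hand":80},{"dx":0,"dy":0,"dz":0.5,"spin":0,"hand":84},{"dx":0,"dy":0,"dz":0.5,"spin":0,"hand":84},{"dx":0,"dy":0,"dz":0.5,"spin":0,"hand":84},{"dx":0,"dy":0,"dz":0.5,"spin":0,"hand":84},{"dx":0,"dy":0,"dz":0.5,"spin":0,"hand":84}]'

```text
time_s: 19.45
tool_pos: [0.5888, 0.0051, 0.0065]
tcp_rot: [[-0.007, 1.0, -0.0], [1.0, 0.007, -0.0], [-0.0, -0.0, -1.0]]
contact_force: [0.2, 0.2, -0.9]
width: 0.0842
grip_force: 0.0
```

Call:
step_arm --plan '[{"dx":0,"dy":0,"dz":5,"spin":0,"hand":84},{"dx":0,"dy":0,"dz":10,"spin":0,"hand":84},{"dx":0,"dy":0,"dz":20,"spin":0,"hand":84},{"dx":0,"dy":0,"dz":34,"spin":0,"hand":84},{"dx":0,"dy":0,"dz":50,"spin":0,"hand":84},{"dx":0,"dy":0,"dz":70,"spin":0,"hand":84},{"dx":0,"dy":0,"dz":90,"spin":0,"hand":84},{"dx":0,"dy":0,"dz":105,"spin":0,"hand":84}]'

```text
time_s: 20.12
tool_pos: [0.5899, 0.005, 0.1154]
tcp_rot: [[-0.007, 1.0, 0.004], [1.0, 0.007, -0.0], [-0.0, 0.004, -1.0]]
contact_force: [-0.2, 0.2, 1.1]
width: 0.0838
grip_force: 0.0
```

```bash
python3 st.py
python3 - <<'E'
from h import *
from scipy.optimize import least_squares
for c in("scene","top"):
    p,d=arm.camera(c);P=cloud(c,d)
    if c=="scene": cv2.imwrite("pics/c.png",cv2.resize(p[110:310,270:500],None,fx=3,fy=3))
    m=(abs(P[...,0]-.588)<.05)&(abs(P[...,1]-.005)<.05)
    q=P[m&(P[...,2]>.033)&(P[...,2]<.042)]; k=P[m&(P[...,2]>.044)&(P[...,2]<.068)]
    for n,s,r in(("top",q,0),("knob",k,.011)):
        if len(s)>8: print(c,n,len(s),np.median(s,0),cv2.minEnclosingCircle(s[:,:2].astype(np.float32)*1000), least_squares(lambda a:np.hypot(s[:,0]-a[0],s[:,1]-a[1])-.011,np.median(s,0)[:2],loss="soft_l1",f_scale=.002).x if r else "")
    # box rim and liner
    b=P[(abs(P[...,0]-.561)<.11)&(abs(P[...,1]-.216)<.11)&(P[...,2]>.046)&(P[...,2]<.056)]
    print(c,"box",cv2.minAreaRect(b[:,:2].astype(np.float32)*1000))
E
```

```text
20.12 [589.9   5.  115.4] yaw 1.578 j [-0.12  0.07  1.8   0.    1.27 -0.12] F [-0.2  0.2  1.1] M [ 0.    0.   -0.04] w 83.8 g 0.0 off -0.0187
scene top 338 [0.59666653 0.00399407 0.03708585] ((589.3748168945312, 6.626584529876709), 32.734092712402344) 
scene knob 90 [0.59524273 0.0060965  0.06240225] ((590.0895385742188, 5.540436744689941), 11.269806861877441) [0.58769848 0.0051401 ]
scene box ((560.955078125, 216.6975860595703), (177.01206970214844, 174.71987915039062), 6.122167587280273)
top top 84 [ 0.59306163 -0.01221075  0.03739914] ((594.4639892578125, 7.42008638381958), 29.51955795288086) 
top box ((561.6505126953125, 216.19158935546875), (174.38124084472656, 172.9099578857422), 5.741856575012207)
```

View pics/c.png

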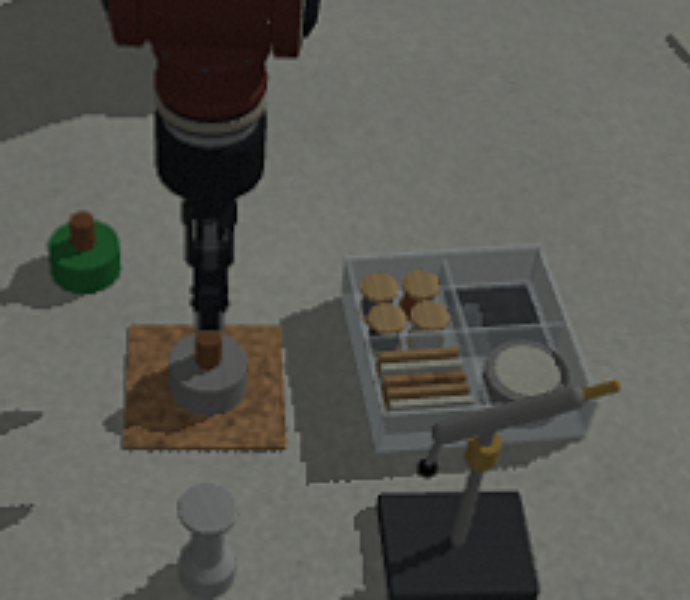

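The lid is flat and free on the mat (crop px (207,375)), and the empty compartment is at (500,305). I go down on the knob.

Call:
step_arm --plan '[{"dx":0,"dy":0,"dz":-12,"spin":0,"hand":60},{"dx":0,"dy":0,"dz":-27,"spin":0,"hand":50},{"dx":0,"dy":0,"dz":-42,"spin":0,"hand":44},{"dx":0,"dy":0,"dz":-55,"spin":0,"hand":44},{"dx":0,"dy":0,"dz":-65,"spin":0,"hand":44},{"dx":0,"dy":0,"dz":-70,"spin":0,"hand":44},{"dx":0,"dy":0,"dz":-71,"spin":0,"hand":40},{"dx":0,"dy":0,"dz":-71,"spin":0,"hand":36}]'

```text
time_s: 20.88
tool_pos: [0.5886, 0.0051, 0.04]
tcp_rot: [[-0.007, 1.0, -0.001], [1.0, 0.007, 0.0], [0.0, -0.001, -1.0]]
contact_force: [0.5, -0.6, 0.1]
width: 0.0361
grip_force: 0.0
```

```bash
python3 st.py
```

```text
20.88 [588.6   5.1  40. ] yaw 1.578 j [-0.12  0.16  1.84 -0.    1.15 -0.12] F [ 0.5 -0.6  0.1] M [ 0.01 -0.01  0.03] w 36.1 g 0.0 off -0.0187
```

Call:
step_arm --plan '[{"dx":0,"dy":0,"dz":0,"spin":0,"hand":30},{"dx":0,"dy":0,"dz":0,"spin":0,"hand":26},{"dx":0,"dy":0,"dz":0,"spin":0,"hand":22},{"dx":0,"dy":0,"dz":0,"spin":0,"hand":17},{"dx":0,"dy":0,"dz":0,"spin":0,"hand":17},{"dx":0,"dy":0,"dz":0,"spin":0,"hand":17},{"dx":0,"dy":0,"dz":0,"spin":0,"hand":17},{"dx":0,"dy":0,"dz":0,"spin":0,"hand":17}]' --force 30

```text
time_s: 21.55
tool_pos: [0.5895, 0.005, 0.0417]
tcp_rot: [[-0.007, 1.0, 0.002], [1.0, 0.007, -0.0], [-0.0, 0.002, -1.0]]
contact_force: [-1.9, -1.4, 4.8]
width: 0.0212
grip_force: 29.7
```

```bash
python3 st.py
```

```text
21.55 [589.5   5.   41.7] yaw 1.578 j [-0.12  0.16  1.83 -0.    1.15 -0.12] F [-1.9 -1.4  4.8] M [0.04 0.21 0.  ] w 21.2 g 29.7 off -0.0187
```

Call:
step_arm --plan '[{"dx":0,"dy":0,"dz":5,"spin":0,"hand":17},{"dx":0,"dy":0,"dz":14,"spin":0,"hand":17},{"dx":0,"dy":0,"dz":26,"spin":0,"hand":17},{"dx":0,"dy":0,"dz":38,"spin":0,"hand":17},{"dx":0,"dy":0,"dz":50,"spin":0,"hand":17},{"dx":0,"dy":0,"dz":62,"spin":0,"hand":17},{"dx":0,"dy":0,"dz":74,"spin":0,"hand":17},{"dx":0,"dy":0,"dz":80,"spin":0,"hand":17}]'

```text
time_s: 22.22
tool_pos: [0.5899, 0.005, 0.1235]
tcp_rot: [[-0.007, 1.0, 0.004], [1.0, 0.007, -0.0], [-0.0, 0.004, -1.0]]
contact_force: [0.1, -0.7, -1.2]
width: 0.0206
grip_force: 29.5
```

Call:
step_arm --plan '[{"dx":-8,"dy":25,"dz":0,"spin":0.02,"hand":17},{"dx":-18,"dy":60,"dz":0,"spin":0.04,"hand":17},{"dx":-28,"dy":96,"dz":0,"spin":0.06,"hand":17},{"dx":-38,"dy":132,"dz":0,"spin":0.08,"hand":17},{"dx":-49,"dy":168,"dz":0,"spin":0.1,"hand":17},{"dx":-59,"dy":204,"dz":0,"spin":0.1,"hand":17},{"dx":-68,"dy":233,"dz":0,"spin":0.1,"hand":17},{"dx":-73,"dy":250,"dz":0,"spin":0.1,"hand":17}]'

```text
time_s: 22.88
tool_pos: [0.5144, 0.258, 0.1209]
tcp_rot: [[-0.109, 0.994, -0.0], [0.994, 0.109, 0.001], [0.001, -0.0, -1.0]]
contact_force: [0.7, -0.6, -1.1]
width: 0.0209
grip_force: 29.6
```

Call:
step_arm --plan '[{"dx":0,"dy":0,"dz":0,"spin":0,"hand":17},{"dx":0,"dy":0,"dz":0,"spin":0,"hand":17},{"dx":0,"dy":0,"dz":0,"spin":0,"hand":17},{"dx":0,"dy":0,"dz":-3,"spin":0,"hand":17},{"dx":0,"dy":0,"dz":-6,"spin":0,"hand":17},{"dx":0,"dy":0,"dz":-9,"spin":0,"hand":17},{"dx":0,"dy":0,"dz":-12,"spin":0,"hand":17},{"dx":0,"dy":0,"dz":-12,"spin":0,"hand":17}]'

```text
time_s: 23.55
tool_pos: [0.5153, 0.2544, 0.1073]
tcp_rot: [[-0.106, 0.994, -0.002], [0.994, 0.106, -0.001], [-0.0, -0.002, -1.0]]
contact_force: [-0.3, -0.7, -0.9]
width: 0.0209
grip_force: 29.6
```

```bash
python3 st.py
python3 - <<'E'
from h import *
for c in("scene","top"):
    p,d=arm.camera(c);P=cloud(c,d)
    cv2.imwrite(f"pics/d{c}.png",cv2.resize(p[160:290,360:500] if c=="scene" else p[140:270,160:300],None,fx=4,fy=4))
    q=P[(abs(P[...,0]-.516)<.05)&(abs(P[...,1]-.255)<.05)&(P[...,2]>.06)&(P[...,2]<.11)]
    print(c,len(q),cv2.minEnclosingCircle(q[:,:2].astype(np.float32)*1000) if len(q) else "",np.percentile(q[:,2],[2,50,98]) if len(q) else "")
E
```

```text
23.55 [515.3 254.4 107.3] yaw 1.677 j [ 0.33  0.04  1.84 -0.    1.26  0.22] F [-0.3 -0.7 -0.9] M [0.03 0.04 0.04] w 20.9 g 29.6 off -0.0187
scene 463 ((516.6417236328125, 254.5196990966797), 33.20397186279297) [0.07303036 0.1012501  0.1059579 ]
top 379 ((515.3046264648438, 251.4468994140625), 32.05393600463867) [0.07498734 0.10244092 0.10780296]
```

View pics/dscene.png

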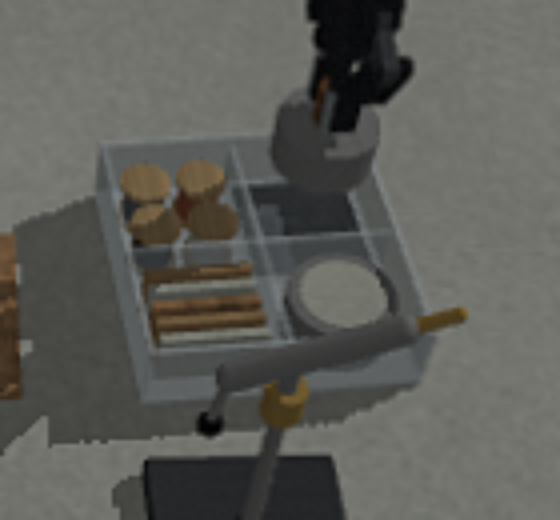

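View pics/dtop.png

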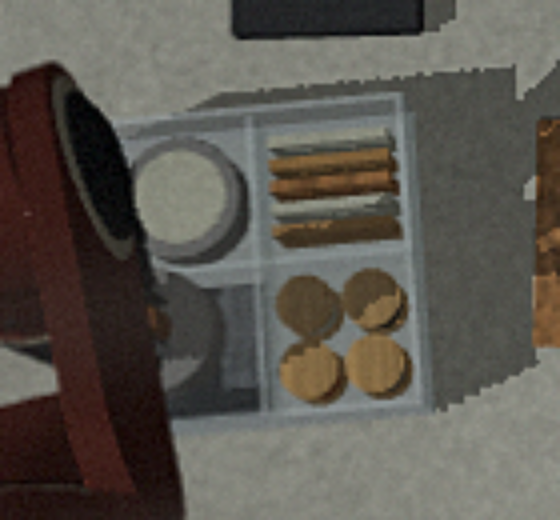

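The lid is level over the compartment, within about 1 mm of target. I lower it.

Call:
step_arm --plan '[{"dx":0.5,"dy":0.5,"dz":-4,"spin":0,"hand":17},{"dx":0.5,"dy":0.5,"dz":-8,"spin":0,"hand":17},{"dx":0.5,"dy":0.5,"dz":-12,"spin":0,"hand":17},{"dx":0.5,"dy":0.5,"dz":-16,"spin":0,"hand":17},{"dx":0.5,"dy":0.5,"dz":-20,"spin":0,"hand":17},{"dx":0.5,"dy":0.5,"dz":-24,"spin":0,"hand":17},{"dx":0.5,"dy":0.5,"dz":-27,"spin":0,"hand":17},{"dx":0.5,"dy":0.5,"dz":-30,"spin":0,"hand":17}]'

```text
time_s: 24.32
tool_pos: [0.5161, 0.2556, 0.0781]
tcp_rot: [[-0.107, 0.994, -0.0], [0.994, 0.107, -0.0], [-0.0, -0.0, -1.0]]
contact_force: [0.0, 0.2, -2.0]
width: 0.0208
grip_force: 29.6
```

```bash
python3 st.py
```

```text
24.32 [516.1 255.6  78.1] yaw 1.678 j [0.33 0.08 1.85 0.   1.21 0.22] F [ 0.   0.2 -2. ] M [-0.02  0.01 -0.01] w 20.8 g 29.6 off -0.0187
```

Call:
step_arm --plan '[{"dx":0,"dy":0,"dz":-5,"spin":0,"hand":17},{"dx":0,"dy":0,"dz":-10,"spin":0,"hand":17},{"dx":0,"dy":0,"dz":-15,"spin":0,"hand":17},{"dx":0,"dy":0,"dz":-19,"spin":0,"hand":17},{"dx":0,"dy":0,"dz":-23,"spin":0,"hand":17},{"dx":0,"dy":0,"dz":-26,"spin":0,"hand":17},{"dx":0,"dy":0,"dz":-28,"spin":0,"hand":17},{"dx":0,"dy":0,"dz":-30,"spin":0,"hand":17}]'

```text
time_s: 24.98
tool_pos: [0.5163, 0.2556, 0.0483]
tcp_rot: [[-0.107, 0.994, -0.0], [0.994, 0.107, 0.0], [0.0, -0.0, -1.0]]
contact_force: [-0.1, -0.4, -1.2]
width: 0.0208
grip_force: 29.6
```

Call:
step_arm --plan '[{"dx":0,"dy":0,"dz":-0.5,"spin":0,"hand":17},{"dx":0,"dy":0,"dz":-1,"spin":0,"hand":17},{"dx":0,"dy":0,"dz":-1.5,"spin":0,"hand":17},{"dx":0,"dy":0,"dz":-2,"spin":0,"hand":17},{"dx":0,"dy":0,"dz":-2.5,"spin":0,"hand":17},{"dx":0,"dy":0,"dz":-3,"spin":0,"hand":17},{"dx":0,"dy":0,"dz":-3.5,"spin":0,"hand":17},{"dx":0,"dy":0,"dz":-3.5,"spin":0,"hand":17}]'

```text
time_s: 25.65
tool_pos: [0.5162, 0.2556, 0.0449]
tcp_rot: [[-0.107, 0.994, -0.0], [0.994, 0.107, -0.0], [-0.0, -0.0, -1.0]]
contact_force: [0.0, 0.5, -1.0]
width: 0.0207
grip_force: 29.6
```

```bash
python3 st.py
```

```text
25.65 [516.2 255.6  44.9] yaw 1.678 j [ 0.33  0.13  1.87 -0.    1.15  0.22] F [ 0.   0.5 -1. ] M [-0.02  0.    0.05] w 20.7 g 29.6 off -0.0187
```

Call:
step_arm --plan '[{"dx":0,"dy":0,"dz":-0.5,"spin":0,"hand":17},{"dx":0,"dy":0,"dz":-1,"spin":0,"hand":17},{"dx":0,"dy":0,"dz":-1.5,"spin":0,"hand":17},{"dx":0,"dy":0,"dz":-2,"spin":0,"hand":17},{"dx":0,"dy":0,"dz":-2.3,"spin":0,"hand":17},{"dx":0,"dy":0,"dz":-2.5,"spin":0,"hand":17},{"dx":0,"dy":0,"dz":-2.5,"spin":0,"hand":17},{"dx":0,"dy":0,"dz":-2.5,"spin":0,"hand":17}]'

```text
time_s: 26.32
tool_pos: [0.5163, 0.2557, 0.0437]
tcp_rot: [[-0.107, 0.994, -0.0], [0.994, 0.107, -0.0], [-0.0, -0.0, -1.0]]
contact_force: [-4.3, -0.6, 6.1]
width: 0.0211
grip_force: 30.2
```

```bash
python3 st.py
```

```text
26.32 [516.3 255.7  43.7] yaw 1.678 j [ 0.33  0.13  1.87 -0.    1.15  0.22] F [-4.3 -0.6  6.1] M [-0.19  0.68  0.03] w 21.1 g 30.2 off -0.0187
```

It rests on the liner, with contact at the predicted height. Release and retreat upward.

Call:
step_arm --plan '[{"dx":0,"dy":0,"dz":1,"spin":0,"hand":24},{"dx":0,"dy":0,"dz":1,"spin":0,"hand":30},{"dx":0,"dy":0,"dz":1,"spin":0,"hand":36},{"dx":0,"dy":0,"dz":1,"spin":0,"hand":38},{"dx":0,"dy":0,"dz":1,"spin":0,"hand":38},{"dx":0,"dy":0,"dz":5,"spin":0,"hand":38},{"dx":0,"dy":0,"dz":12,"spin":0,"hand":38},{"dx":0,"dy":0,"dz":22,"spin":0,"hand":38}]'

```text
time_s: 26.98
tool_pos: [0.5157, 0.2554, 0.0644]
tcp_rot: [[-0.107, 0.994, -0.002], [0.994, 0.107, -0.001], [-0.0, -0.002, -1.0]]
contact_force: [0.3, -0.1, 1.1]
width: 0.0382
grip_force: 0.0
```

Call:
step_arm --plan '[{"dx":0,"dy":0,"dz":15,"spin":0,"hand":38},{"dx":0,"dy":0,"dz":30,"spin":0,"hand":38},{"dx":0,"dy":0,"dz":50,"spin":0,"hand":38},{"dx":0,"dy":0,"dz":70,"spin":0,"hand":38},{"dx":0,"dy":0,"dz":90,"spin":0,"hand":38},{"dx":0,"dy":0,"dz":105,"spin":0,"hand":38},{"dx":0,"dy":0,"dz":115,"spin":0,"hand":38},{"dx":0,"dy":0,"dz":120,"spin":0,"hand":38}]'

```text
time_s: 27.65
tool_pos: [0.5173, 0.256, 0.1876]
tcp_rot: [[-0.107, 0.994, 0.004], [0.994, 0.107, 0.001], [0.001, 0.004, -1.0]]
contact_force: [0.1, 0.2, 0.3]
width: 0.0376
grip_force: 0.0
```

Call:
step_arm --plan '[{"dx":-10,"dy":-20,"dz":0,"spin":0,"hand":38},{"dx":-20,"dy":-45,"dz":0,"spin":0,"hand":38},{"dx":-30,"dy":-70,"dz":0,"spin":0,"hand":38},{"dx":-40,"dy":-95,"dz":0,"spin":0,"hand":38},{"dx":-50,"dy":-115,"dz":0,"spin":0,"hand":38},{"dx":-55,"dy":-130,"dz":0,"spin":0,"hand":38},{"dx":-55,"dy":-130,"dz":0,"spin":0,"hand":38},{"dx":-55,"dy":-130,"dz":0,"spin":0,"hand":38}]'

```text
time_s: 28.32
tool_pos: [0.461, 0.1253, 0.1842]
tcp_rot: [[-0.105, 0.994, -0.0], [0.994, 0.105, 0.0], [0.0, -0.0, -1.0]]
contact_force: [0.5, -0.6, 0.8]
width: 0.0383
grip_force: 0.0
```

```bash
python3 st.py
python3 - <<'E'
from h import *
for c in("scene","top"):
    p,d=arm.camera(c);P=cloud(c,d)
    if c=="scene":cv2.imwrite("pics/e.png",cv2.resize(p[160:320,300:500],None,fx=3.5,fy=3.5))
    m=(abs(P[...,0]-.516)<.036)&(abs(P[...,1]-.255)<.036)
    q=P[m&(P[...,2]>.033)&(P[...,2]<.043)];k=P[m&(P[...,2]>.06)&(P[...,2]<.075)]
    print(c,len(q),cv2.minEnclosingCircle(q[:,:2].astype(np.float32)*1000) if len(q) else "",np.median(q[:,2]),np.median(k,0),len(k))
E
```

```text
28.32 [461.  125.3 184.2] yaw 1.676 j [ 0.11 -0.28  2.    0.    1.42  0.  ] F [ 0.5 -0.6  0.8] M [-0.05 -0.01 -0.03] w 38.3 g 0.0 off -0.0187
scene 307 ((515.521728515625, 254.95391845703125), 48.71828079223633) 0.039127548573170134 [0.52040488 0.25512478 0.06879608] 61
top 0  nan [nan nan nan] 0
  return _methods._mean(a, axis=axis, dtype=dtype,
  ret = ret.dtype.type(ret / rcount)
  ret = um.true_divide(
```

View pics/e.png

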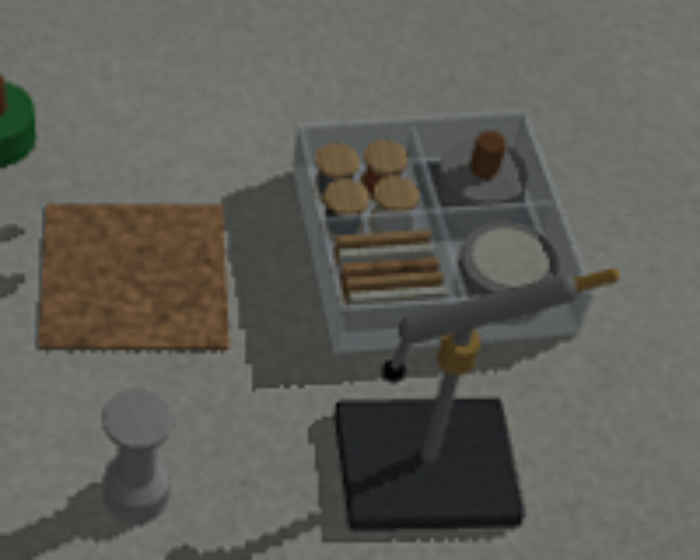

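The lid sits flat in the empty compartment (crop px (485,170)), with its top at about 39 mm as expected. The stacker and vise stand where they did.

```bash
python3 -c "
from bench import arm
print(arm.job_done())"
```

```text
the job is handed in; nothing more can be done
None
```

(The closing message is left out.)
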